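Lock the mixer's flask head and hold the flask down to mix

ROBOT

A 6-joint arm with a two-finger parallel gripper is mounted at the origin on the work surface; the furniture and walls round the work are solid. World frame = base frame: x ahead of the robot, y to its left, z up, the work surface at z = 0. Lengths are in mm, angles in rad, forces in N, time in s.
With the tool pointing down it reaches from about 325 to 775 mm from the base axis. Payload 5.5 kg.
Tool frame: the origin (TCP) lies at the very end of the fingers, on their centre line; the grasp point (between the pads) lies 19 mm behind it; x points along the fingers, y is the direction in which the jaws open and shut, and the axes are right-handed (so a half turn about x gives the same grasp; the last joint's range is limited). The gripper opens to 88 mm and grips with 3 to 60 N. Pads are 20 mm wide; open, the fingers measure 115 mm over their backs; the gripper's body (75 mm by 178 mm) begins 61 mm behind the grasp point.
Start: joints at [1.287, 0.091, 1.231, -0, 1.82, -0.057], TCP at [134.92, 584.648, 222.631] pointing down, gripper open.
Joint ranges: [-2.87, 2.87], [-0.86, 2.18], [0.17, 2.46], [-1.51, 4.65], [0.06, 2.69], [-2.65, 2.65]. Speed limits (rad/s): [2.57, 2.57, 3.01, 3.14, 3.14, 3.14].

INTERFACE

Orientations are given as a rotation vector (axis times angle).
In Python, from station import * gives the robot as it stands. The module is installed in compiled form; this text tells all that it offers.
- The arm moves only by the shell command python3 -m inch 'ROWS'. ROWS is JSON, a list that holds one entry, the list of rows, each a list of 7 numbers: the finger opening in m, from 0 to 0.0878, then the shift along the tool's x, y, z in m, then the turn, a rotation vector about the tool's x, y, z in degrees. In form: [[[fingers, tx, ty, tz, ax, ay, az], ...]]. A call has 1 to 10 rows; each row shifts and turns the commanded pose from where the row before left it, along the tool's axes as they then stand; what a row does not reach is not made up. A row lasts 1/12 s, in which the tool goes at most 41.7 mm and 7.16 degrees, less where a joint would pass 70% of its speed; a pose out of reach is approached as far as the arm can. A call is refused whole if a number of a shift passes 0.0417 or a number of a turn 7.16, either way. A call with a gripper value outside its range is refused whole. The fingers move at their own pace and stop on an object; the grip force is fixed at half the most. Time passes only in rows, so rows that do not move let the fingers close. It gives the time, the measured TCP pose, the force and the opening at its end, in the units of the state.
- state(): the state, without advancing time (a new reading comes with each control period).
- grab_frame(name): name is "scene" or "top" or "wrist"; returns (picture, depth): 420x560x3 uint8, red, green, blue; 420x560 float32, mm along the optical axis (not along the pixel's ray), 0 where there is no reading.
- camera_model(name): a dict with "camera_matrix" (3x3 intrinsics, pixels), "pose" (4x4, takes a point from camera to world coordinates). Camera axes: x right, y up, looking along -z (the intrinsics and any distortion apply to the point x, -y, -z); pixel columns grow to the right and rows downward; lengths in mm; the calibration is good to about 2 mm. A picture is of the moment at which its call begins: read the wrist's pose just before it. camera_model takes no time and is no camera call; for the wrist camera it gives the pose at the moment of the call.
- job_done(): hands the job in, once; it reports no verdict.
The state is a dict: "time": time; "joints": joint angles; "joint_vel": joint speeds; "effort": joint torques, N m; "position": TCP position; "tool_rot": TCP orientation; "wrist_force": force on the tool from outside, world axes, zero at the start; "wrist_torque": the same for the moment, N m; "finger_gap": opening from 0.0 (shut) to 1.0 (fully open).
Only numpy, scipy, OpenCV 4.12 (cv2) and the standard library are available. Lean on these libraries where they do the work, as an engineer would, in place of code of your own. Each camera call takes 0.05 s, during which the arm holds its last target. There are 200 camera calls.

TASK

The flask head has just been fitted to the vortex mixer and its two quarter-turn clamp knobs are still loose: turn both clockwise to their end stops. Then take the stoppered round flask from its cork ring, keep it upright, seat it in the mixer's sprung ring and press it gently but fully down; the mixer runs only while the ring is held down, so finish while still holding the flask pressed down. Leave the dish and the vial beside the mixer where they are.

Things in the scene. Friction and masses are not known exactly. Their poses are not given: they have to be found in the camera images.
- mixer: bench vortex mixer, fixed: white and grey housing 150 x 210 x 65 mm (x, y, z), on top an aluminium plate (upper face 71 mm above the table). Origin: centre of the underside. x points from the front panel (dial, switch, window) to the back, z up, y along the plate from the right to the left clamp knob. The sprung ring stands in the middle of the plate, the clamp knobs 80 mm to either side, at y = +80 and -80 mm.
- clamp_left (a joint): turn of the black wing knob at the +y end of the plate, rad: 0 = fully loose, wing across the plate (along the mixer's x); grows as it is turned clockwise seen from above; 1.571 = end stop, locked, wing in line with the plate (along the mixer's y). Starts at 0.15 to 0.5. It stays where it is left (friction about 0.05 N m).
- clamp_right (a joint): the same for the wing knob at the -y end of the plate
- clamp_left_wing (a point): centre of the wing of the +y clamp knob, 96.5 mm above the table, on the knob's turning axis. The wing is a bar 36 mm long (the point's x axis, turning with the knob), 10 mm thick (y; grip across it) and 27 mm high (z: 13.5 mm above and below this point). Below it is a round skirt 29 mm across.
- clamp_right_wing (a point): the same for the -y clamp knob
- cradle (a joint): how far the sprung ring is pressed down, m: 0 = up, 0.010 = bottom stop. Spring: it starts to move at about 5 N and needs about 12 N at the stop; the flask's own weight does not move it. Springs back when released.
- cradle_ring (a point): centre of the sprung ring at the level of its top edge (102 mm above the table when up). Rubber-beaded ring, 72 mm outside, 52 mm clear inside, axis vertical, open in the middle. The round flask sits in it with the flask's bottom 16.8 mm below this point (85 mm above the table when up, 75 mm when fully pressed); it centres itself.
- flask: amber round-bottom flask with white stopper, 0.10 to 0.17 kg: ball 64 mm in diameter, straight neck 25 mm in diameter from 64 to 108 mm above the bottom, stopper 23 mm in diameter to 122 mm. Origin: bottom of the ball, z up along the neck. It stands upright on the cork ring, its bottom 9 mm above the table.
- flask_neck (a point): on the flask's axis, 85 mm above its bottom: middle of the neck, where it can be gripped from above
- cork_ring: loose cork ring on the table, 84 mm outside, 52 mm inside, 22 mm high, that the flask stands on. Origin: centre of the underside.
- petri: clear round dish with lid, 64 mm across, 16 mm high, standing on the table (leave alone). Origin: centre of the underside.
- vial: small screw vial, 23 mm across, 54 mm high, standing on the table (leave alone). Origin: centre of the underside.
Not all that is in view belongs to the job. There is more than one size of the flask; the job needs the smallest.

How it is judged (in metres and radians):
On the way, in this order (a step that is already met when the one before it is completed fails the run):
1. both clamp knobs are turned clockwise to their end stops, before the flask is pressed down (value of joint each of clamp_left, clamp_right above 1.44 rad), for 0.2 s.
2. the flask sits upright in the sprung ring and presses it down (value of joint cradle above 0.0075 m and horizontal distance between flask and cradle_ring below 0.006 m and angle between flask's own z axis and vertical below 0.17 rad and contact force between flask and mixer above 5 N and contact force between the fingers and flask above 3 N), for 0.5 s.
At the end, for the whole second after the job is handed in: both clamp knobs within 0.13 rad of their end stops; the flask upright (within 0.17 rad), centred in the sprung ring (within 6 mm) and held down by the fingers so that the ring stays at least 7.5 of its 10 mm down (all of step 1 and all of step 2); the arm keeps its last pose, push and grip.
It fails at once if the flask is tipped over (angle between flask's own z axis and vertical above 0.7 rad).
It fails at once if the flask is slammed or forced on the mixer (over 60 N) (contact force between flask and mixer above 60 N).
It fails at once if the dish is moved more than 25 mm (distance of petri from where it was at the start of the episode above 0.025 m).
It fails at once if the vial is moved more than 25 mm (distance of vial from where it was at the start of the episode above 0.025 m).
It also fails if it takes over 67 s, if anything falls off the work surface, if the arm or the gripper's body presses on something with over 40 N, if the wrist force passes 120 N, or if a joint passes its speed limit or range.

## Working session

There is one attempt and no reset: what is moved stays moved. The work goes in short steps, Python scripts to look and compute and a shell command to move; the robot and the scene stay as the last step left them, time stands still between calls to the robot, and variables do not carry over. Pictures are saved under pics/ and viewed, about 8 in all and at most 12, crops included, and the job is handed in when it is done.

```bash
mkdir -p pics; ls
cat > h.py <<'E'
from station import *
import numpy as np, cv2
def shot(n,f):
    M=camera_model(n); p,d=grab_frame(n); cv2.imwrite('pics/'+f+'.png',cv2.cvtColor(p,cv2.COLOR_RGB2BGR)); np.savez('pics/'+f,p=p,d=d,K=M['camera_matrix'],T=M['pose']); return p,d,M
def ray(M,u,v):
    K=np.array(M['camera_matrix']);T=np.array(M['pose'])
    c=np.linalg.inv(K)@[u,v,1]; return T[:3,3],T[:3,:3]@[c[0],-c[1],-c[2]]
def onz(M,u,v,z):
    o,r=ray(M,u,v); return o+r*(z-o[2])/r[2]
def cloud(d,M):
    K=np.array(M['camera_matrix']);T=np.array(M['pose'])
    v,u=np.mgrid[:d.shape[0],:d.shape[1]]
    c=np.stack([(u-K[0,2])/K[0,0]*d,-(v-K[1,2])/K[1,1]*d,-d],-1)
    return c@T[:3,:3].T+T[:3,3]
E
python3 - <<'E'
from h import *
for n in('scene','top'):
    p,d,M=shot(n,n); print(n,M)
print(state())
E
```

```text
pics
scene {'camera_matrix': array([[472.78163426,   0.        , 285.58067769],
       [  0.        , 472.78163426, 209.93363409],
       [  0.        ,   0.        ,   1.        ]]), 'pose': array([[ 5.78424994e-01,  4.84841661e-01, -6.56013026e-01,
        -7.00058680e+02],
       [-8.15728151e-01,  3.40359492e-01, -4.67699690e-01,
        -6.26776911e+02],
       [-3.48003418e-03,  8.05657483e-01,  5.92371428e-01,
         1.11340343e+03],
       [ 0.00000000e+00,  0.00000000e+00,  0.00000000e+00,
         1.00000000e+00]])}
top {'camera_matrix': array([[455.13562665,   0.        , 280.31482691],
       [  0.        , 455.13562665, 210.71225861],
       [  0.        ,   0.        ,   1.        ]]), 'pose': array([[ 2.11663860e-02,  9.81089312e-01, -1.92394765e-01,
         1.73604195e+02],
       [-9.99403574e-01,  2.60149081e-02,  2.27094873e-02,
         1.79185794e+02],
       [ 2.72851674e-02,  1.91799338e-01,  9.81054807e-01,
         1.46440931e+03],
       [ 0.00000000e+00,  0.00000000e+00,  0.00000000e+00,
         1.00000000e+00]])}
{'time': 0.1, 'joints': array([ 1.28726697e+00,  9.17918431e-02,  1.23174343e+00, -2.10025400e-05,
        1.81978595e+00, -5.67239069e-02]), 'joint_vel': array([-0.00052097, -0.0024412 , -0.00520776, -0.0013994 , -0.0011365 ,
        0.00038247]), 'effort': array([ 2.66910007e-03, -4.47857773e+01, -4.07570207e+01,  6.99073425e-02,
        2.85013521e-02, -9.55155315e-05]), 'position': array([134.87050985, 584.38251467, 221.627432  ]), 'tool_rot': array([ 0.17673117,  1.56372385, -0.17941744]), 'wrist_force': array([-0.06106268, -0.55820227, -0.6114878 ]), 'wrist_torque': array([-0.02282167,  0.01618761,  0.02625267]), 'finger_gap': 0.9984171392560618}
```

View pics/top.png

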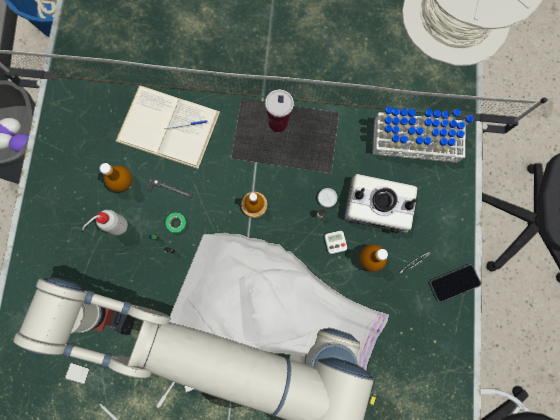

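View pics/scene.png

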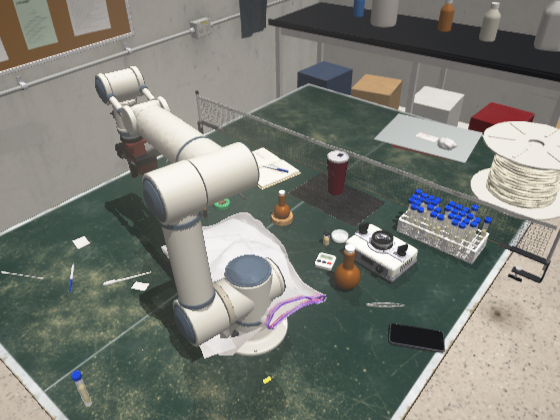

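The top view shows the small flask on its cork ring at about (254,203). The mixer's ring is at (384,201) with knobs near (354,196) and (409,206), the petri dish at (328,198) and the vial at (320,214). Next I'll convert these to positions and zoom in.

Run:
```python
from h import *
z=np.load('pics/top.npz');M=dict(camera_matrix=z['K'],pose=z['T']);P=cloud(z['d'],M);p=z['p']
for n,u,v,h in[('flask stopper',253,197,131),('cork',254,205,22),('ring',384,201,102),('kl',354,196,110),('kr',409,206,110),('petri',328,198,16),('vial',320,214,54)]:
    print(n,onz(M,u,v,h).round(),P[v,u].round())
g=cv2.imread('pics/top.png')
a=cv2.resize(g[165:245,335:425],None,fx=6,fy=6,interpolation=2);b=cv2.resize(g[180:228,230:335],None,fx=6,fy=6,interpolation=2)
b=b[:, :800-540] if 0 else b
cv2.imwrite('pics/z1.png',a)
# housing white top
q=P[150:250,335:430]; w=(p[150:250,335:430].min(2)>170)&(abs(q[...,2]-66)<8)
print(w.sum(), cv2.minAreaRect(q[w][:,:2].astype(np.float32)))
```

```text
flask stopper [475. 231. 131.] [475. 231. 132.]
cork [473. 231.  22.] [463. 229.  72.]
ring [ 480. -171.  102.] [ 485. -178.   77.]
kl [491. -77. 110.] [500. -84.  74.]
kr [ 464. -246.  110.] [ 464. -246.  112.]
petri [504.  -9.  16.] [504.  -9.  16.]
vial [443.  21.  54.] [443.  21.  56.]
1804 ((548.5359497070312, -194.33761596679688), (209.8986053466797, 282.2013244628906), 74.53132629394531)
```

View pics/z1.png

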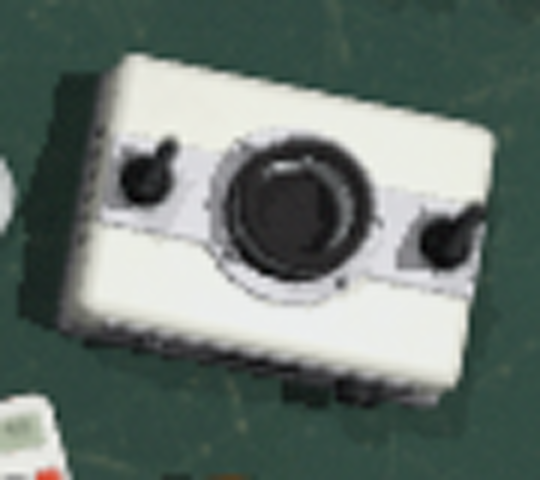

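Run:
```python
from h import *
z=np.load('pics/top.npz');M=dict(camera_matrix=z['K'],pose=z['T']);P=cloud(z['d'],M);p=z['p']
m=np.zeros(p.shape[:2],bool);m[165:235,345:425]=1
k=m&(P[...,2]>92)
n,l,s,c=cv2.connectedComponentsWithStats(k.astype(np.uint8))
for i in range(1,n):
    if s[i,4]<8: continue
    q=P[l==i]; print(s[i],q.mean(0).round(1),cv2.minAreaRect(q[:,:2].astype(np.float32)),np.percentile(q[:,2],[5,95]).round())
    t=q[q[:,2]>106]
    if len(t)>5: print('  top',len(t),t.mean(0).round(1),cv2.minAreaRect(t[:,:2].astype(np.float32)))
v=onz(M,384.5,199.7,102);print('ringc',v)
```

```text
[357 187   8  12  45] [501.9 -97.4 108.8] ((503.3291015625, -98.10923767089844), (10.7574462890625, 34.764198303222656), 59.74186325073242) [ 94. 116.]
  top 34 [502.8 -98.5 111.7] ((503.0417785644531, -98.60177612304688), (9.616996765136719, 34.764198303222656), 59.74186325073242)
[374 187  25  24 224] [ 485.  -172.8  114.1] ((332.4886474609375, -24.548843383789062), (69.40513610839844, 512.0462036132812), 45.668338775634766) [ 94. 108.]
  top 35 [ 470.  -157.8  184.9] ((352.0030212402344, -4.3477935791015625), (65.987060546875, 508.9707336425781), 38.05351257324219)
[407 198  10  12  51] [ 472.9 -254.   107.8] ((472.6130065917969, -256.2933349609375), (13.650318145751953, 36.25921630859375), 54.545684814453125) [ 95. 116.]
  top 36 [ 473.8 -255.5  111.2] ((474.2595520019531, -255.15077209472656), (10.189477920532227, 34.79615783691406), 56.281185150146484)
ringc [ 483.92401129 -173.08855456  102.        ]
```

```bash
cat >> h.py <<'E'
from scipy.spatial.transform import Rotation as Ro
def st():
    s=state(); R=Ro.from_rotvec(s['tool_rot']).as_matrix()
    print('t',s['time'],'pos',s['position'].round(1),'jaw yaw',round(np.degrees(np.arctan2(R[1,1],R[0,1])),2),'xdown',R[:,0].round(4),'q',s['joints'].round(2),'F',s['wrist_force'].round(1),'T',s['wrist_torque'].round(2),'gap',round(s['finger_gap']*87.8,1)); return s,R
def to(x,y,z):
    s,R=st(); d=R.T@(np.array([x,y,z])-s['position']); print('tool shift mm',d.round(1)); return d
E
python3 - <<'E'
from h import *
to(503,-98.5,200);s,R=st();print(R.round(3))
z=np.load('pics/top.npz');M=dict(camera_matrix=z['K'],pose=z['T']);P=cloud(z['d'],M);print('bigflask',P[252:256:2,374:380:2].round())
print('flask stopper',P[194:200,250:256].reshape(-1,3).mean(0), P[194:200,250:256,2].round())
E
```

```text
t 0.1 pos [134.9 584.4 221.6] jaw yaw 77.0 xdown [-5.0e-04 -1.7e-03 -1.0e+00] q [ 1.29  0.09  1.23 -0.    1.82 -0.06] F [-0.1 -0.6 -0.6] T [-0.02  0.02  0.03] gap 87.7
tool shift mm [  22.6 -582.6  512.3]
t 0.1 pos [134.9 584.4 221.6] jaw yaw 77.0 xdown [-5.0e-04 -1.7e-03 -1.0e+00] q [ 1.29  0.09  1.23 -0.    1.82 -0.06] F [-0.1 -0.6 -0.6] T [-0.02  0.02  0.03] gap 87.7
[[-0.     0.225  0.974]
 [-0.002  0.974 -0.225]
 [-1.    -0.002 -0.   ]]
bigflask [[[ 319. -133.  121.]
  [ 317. -134.  142.]
  [ 315. -135.  163.]]

 [[ 312. -130.  133.]
  [ 311. -132.  150.]
  [ 309. -134.  167.]]]
flask stopper [468.16689078 231.22283688 166.38166021] [[  59.  133.  132.  134.  129.  132.]
 [ 131.  132. 1464.  132.  132.  137.]
 [ 130.  130.  135.  130.  131.  131.]
 [ 130.  133.  128.  132.  132.  134.]
 [ 131.  127.  134.  132.  135.  133.]
 [ 122.  128.  132.  133.  130.  131.]]
```

```bash
R="[0.0878,0.0,-0.03,0.0264,0,0,0]"; python3 -m inch '[[[0.0878,0,-0.03,0.0264,0,0,0],[0.0878,0,-0.03,0.0264,0,0,0],[0.0878,0,-0.03,0.0264,0,0,0],[0.0878,0,-0.03,0.0264,0,0,0],[0.0878,0,-0.03,0.0264,0,0,0],[0.0878,0,-0.03,0.0264,0,0,0],[0.0878,0,-0.03,0.0264,0,0,0],[0.0878,0,-0.03,0.0264,0,0,0],[0.0878,0,-0.03,0.0264,0,0,0],[0.0878,0,-0.03,0.0264,0,0,0]]]'
python3 -m inch '[[[0.04,0,-0.03,0.0264,0,0,0],[0.04,0,-0.03,0.0264,0,0,0],[0.04,0,-0.03,0.0264,0,0,0],[0.04,0,-0.03,0.0264,0,0,0],[0.04,0,-0.03,0.0264,0,0,0],[0.04,0,-0.03,0.0264,0,0,0],[0.04,0,-0.03,0.0264,0,0,0],[0.04,0,-0.03,0.0264,0,0,0],[0.04,0,-0.02,0.018,0,0,0]]]'
python3 -m inch '[[[0.032,0,0,0,5.8,0,0],[0.032,0,0,0,5.8,0,0],[0.032,0,0,0,5.7,0,0],[0.032,0,0,0,0,0,0],[0.032,0,0,0,0,0,0],[0.032,0,0,0,0,0,0]]]'
python3 - <<'E'
from h import *
to(503,-98.5,200); p,d,M=shot('wrist','w1'); print(M['pose'].round(2))
E
```

```text
time: 0.93
position: [324.9, 231.1, 222.4]
tool_rot: [0.178, 1.563, -0.178]
wrist_force: [0.5, 0.1, 0.3]
finger_gap: 1.001
time: 1.68
position: [490.2, -75.1, 221.8]
tool_rot: [0.179, 1.564, -0.18]
wrist_force: [-0.5, 0.8, 0.3]
finger_gap: 0.459
time: 2.18
position: [489.5, -71.8, 222.4]
tool_rot: [0.412, 1.532, -0.412]
wrist_force: [-0.3, 0.4, 0.1]
finger_gap: 0.364
t 2.1833 pos [489.5 -71.8 222.4] jaw yaw 59.88 xdown [-4.e-04  1.e-04 -1.e+00] q [-0.21 -0.19  1.5   0.    1.83 -1.26] F [-0.3  0.4  0.1] T [-0.02  0.06 -0.  ] gap 32.0
tool shift mm [ 22.4 -16.3  25.1]
[[ 5.0000e-01 -8.3000e-01 -2.4000e-01  4.2357e+02]
 [ 8.7000e-01  4.8000e-01  1.4000e-01 -3.3280e+01]
 [-0.0000e+00 -2.8000e-01  9.6000e-01  3.8499e+02]
 [ 0.0000e+00  0.0000e+00  0.0000e+00  1.0000e+00]]
```

View pics/w1.png

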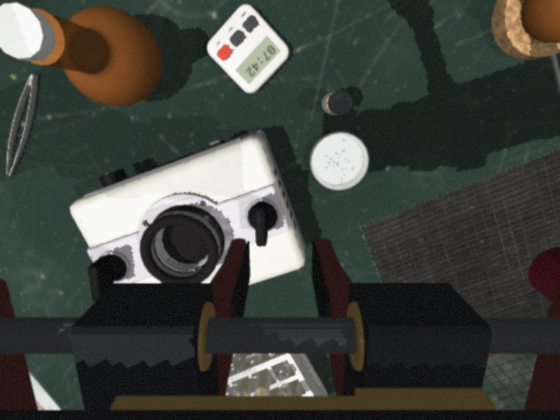

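The wrist view shows the left wing at about (262,222), the ring at (182,243) and the right wing at (105,280).

Run:
```python
from h import *
z=np.load('pics/w1.npz');M=dict(camera_matrix=z['K'],pose=z['T']);P=cloud(z['d'],M);p=z['p']
for nm,(u0,u1,v0,v1),h in[('L',(235,295,190,255),104),('R',(70,140,240,305),104),('ring',(125,235,190,283),96)]:
    q=P[v0:v1,u0:u1].reshape(-1,3); hi=115 if nm!='ring' else 106
    q=q[(q[:,2]>h)&(q[:,2]<hi)]
    r=cv2.minAreaRect(q[:,:2].astype(np.float32)); print(nm,len(q),q.mean(0).round(1),[np.round(i,1) for i in r])
```

```text
L 460 [500.4 -98.1 109.8] [array([501. , -98.7]), array([10., 35.]), np.float64(61.0)]
R 456 [ 470.8 -253.4  109.4] [array([ 472.7, -255.3]), array([10.9, 35.9]), np.float64(59.2)]
ring 2164 [ 483.8 -174.9  101.4] [array([ 484.3, -175.8]), array([71.3, 65.3]), np.float64(59.9)]
```

Run:
```python
from h import *
to(501.5,-98.7,88)
```

```text
t 2.2333 pos [489.5 -71.8 222.5] jaw yaw 59.85 xdown [-1.e-04  0.e+00 -1.e+00] q [-0.21 -0.19  1.5   0.    1.83 -1.26] F [ 0.3 -0.2  0.1] T [-0.02 -0.03  0.01] gap 31.8
tool shift mm [134.5 -17.3  23.9]
```

```bash
python3 -m inch '[[[0.032,0.02,-0.0173,0.0239,0,0,0],[0.032,0.035,0,0,0,0,0],[0.032,0.035,0,0,0,0,0],[0.032,0.025,0,0,0,0,0],[0.032,0.012,0,0,0,0,0],[0.032,0.0075,0,0,0,0,0],[0.032,0,0,0,0,0,0],[0.032,0,0,0,0,0,0]]]'
python3 -c "
from h import *
to(501.5,-98.7,88)"
```

```text
time: 2.9
position: [502.2, -98.9, 89.6]
tool_rot: [0.414, 1.529, -0.414]
wrist_force: [-0.5, 0.4, -0.1]
finger_gap: 0.367
t 2.9 pos [502.2 -98.9  89.6] jaw yaw 59.75 xdown [ 1.9e-03 -5.0e-04 -1.0e+00] q [-0.26 -0.13  1.69  0.    1.59 -1.3 ] F [-0.5  0.4 -0.1] T [ 0.   -0.04 -0.02] gap 32.2
tool shift mm [ 1.6 -0.1 -0.7]
```

Close, then turn.

```bash
python3 -m inch '[[[0,0,0,0,0,0,0],[0,0,0,0,0,0,0],[0,0,0,0,0,0,0],[0,0,0,0,0,0,0],[0,0,0,0,0,0,0],[0,0,0,0,0,0,0]]]'
python3 -c "
from h import *
st()"
python3 -m inch '[[[0,0,0,0,5,0,0],[0,0,0,0,5,0,0],[0,0,0,0,5,0,0],[0,0,0,0,5,0,0],[0,0,0,0,5,0,0],[0,0,0,0,5,0,0]]]'
python3 -c "
from h import *
st()"
```

```text
time: 3.4
position: [501.9, -99.2, 89.3]
tool_rot: [0.414, 1.529, -0.415]
wrist_force: [-0.3, -1.3, 6.6]
finger_gap: 0.114
t 3.4 pos [501.9 -99.2  89.3] jaw yaw 59.71 xdown [ 1.6e-03 -8.0e-04 -1.0e+00] q [-0.26 -0.13  1.69 -0.    1.59 -1.3 ] F [-0.3 -1.3  6.6] T [-0.14  0.21  0.05] gap 10.0
time: 3.9
position: [501.9, -99.2, 89.3]
tool_rot: [0.823, 1.408, -0.822]
wrist_force: [-1.1, -0.8, 5.1]
finger_gap: 0.112
t 3.9 pos [501.9 -99.2  89.3] jaw yaw 29.46 xdown [ 1.6e-03 -8.0e-04 -1.0e+00] q [-0.26 -0.13  1.69 -0.    1.59 -0.78] F [-1.1 -0.8  5.1] T [-0.18  0.21  0.02] gap 9.9
```

```bash
python3 -m inch '[[[0,0,0,0,5,0,0],[0,0,0,0,5,0,0],[0,0,0,0,5,0,0],[0,0,0,0,5,0,0],[0,0,0,0,5,0,0],[0,0,0,0,5,0,0],[0,0,0,0,5,0,0],[0,0,0,0,3,0,0],[0,0,0,0,0,0,0]]]'
python3 -c "
from h import *
st()"
python3 -m inch '[[[0,0,0,0,2,0,0],[0,0,0,0,2,0,0],[0,0,0,0,0,0,0]]]'
python3 -c "
from h import *
st()"
```

```text
time: 4.65
position: [501.9, -99.2, 89.3]
tool_rot: [1.318, 1.134, -1.316]
wrist_force: [-0.8, -1.0, 5.6]
finger_gap: 0.109
t 4.65 pos [501.9 -99.2  89.3] jaw yaw -8.47 xdown [ 1.6e-03 -8.0e-04 -1.0e+00] q [-0.26 -0.13  1.69 -0.    1.59 -0.11] F [-0.8 -1.   5.6] T [-0.24  0.26 -0.05] gap 9.6
time: 4.9
position: [502.0, -99.2, 89.3]
tool_rot: [1.367, 1.098, -1.365]
wrist_force: [0.0, -1.3, 5.6]
finger_gap: 0.112
t 4.9 pos [502.  -99.2  89.3] jaw yaw -12.36 xdown [ 1.6e-03 -9.0e-04 -1.0e+00] q [-0.26 -0.13  1.69 -0.    1.59 -0.05] F [ 0.  -1.3  5.6] T [-0.2   0.29  0.44] gap 9.8
```

```bash
python3 -m inch '[[[0.032,0,0,0,-1.5,0,0],[0.032,0,0,0,0,0,0],[0.032,0,0,0,0,0,0],[0.032,0,0,0,0,0,0],[0.032,-0.03,0,0,0,0,0],[0.032,-0.04,0,0,0,0,0],[0.032,-0.04,0,0,0,0,0]]]'
python3 -m inch '[[[0.032,0,0,0,-7,0,0],[0.032,0,0,0,-7,0,0],[0.032,0,0,0,-7,0,0],[0.032,0,0,0,-7,0,0],[0.032,0,0,0,-7,0,0],[0.032,0,0,0,-7,0,0],[0.032,0,0,0,-7,0,0],[0.032,0,0,0,-7,0,0],[0.032,0,0,0,-7,0,0],[0.032,0,0,0,-6,0,0]]]'
python3 -c "
from h import *
to(473,-256,200)"
```

```text
time: 5.48
position: [500.5, -98.6, 197.8]
tool_rot: [1.346, 1.117, -1.35]
wrist_force: [0.5, 1.1, 0.7]
finger_gap: 0.369
time: 6.32
position: [501.4, -98.8, 197.9]
tool_rot: [0.43, 1.528, -0.43]
wrist_force: [-0.4, -1.3, -0.3]
finger_gap: 0.366
t 6.3167 pos [501.4 -98.8 197.9] jaw yaw 58.53 xdown [-4.e-04  2.e-04 -1.e+00] q [-0.26 -0.15  1.51  0.    1.78 -1.28] F [-0.4 -1.3 -0.3] T [0.02 0.02 0.04] gap 32.2
tool shift mm [  -2.1 -148.9   57.8]
```

```bash
python3 -m inch '[[[0.032,0,-0.0372,0.0145,0,0,0],[0.032,0,-0.0372,0.0145,0,0,0],[0.032,0,-0.0372,0.0145,0,0,0],[0.032,0,-0.0372,0.0145,0,0,0],[0.032,0,0,0,0,0,0],[0.032,0,0,0,0,0,0]]]'
python3 - <<'E'
from h import *
p,d,M=shot('wrist','w2'); P=cloud(d,M)
for c in((472.7,-255.4),(501.9,-99)):
    k=(P[...,2]>104)&(P[...,2]<116)&(np.hypot(P[...,0]-c[0],P[...,1]-c[1])<28)
    q=P[k]; print(len(q), len(q)>20 and (q.mean(0).round(1),cv2.minAreaRect(q[:,:2].astype(np.float32))))
to(473,-256,88)
E
```

```text
time: 6.82
position: [471.6, -257.5, 197.5]
tool_rot: [0.439, 1.527, -0.438]
wrist_force: [-0.1, 0.1, -0.1]
finger_gap: 0.365
556 (array([ 471. , -255.7,  110. ]), ((472.2510070800781, -256.6311950683594), (9.305159568786621, 35.8418083190918), 58.257164001464844))
759 (array([ 500.2, -100.4,  109.4]), ((501.20758056640625, -99.62602233886719), (35.650245666503906, 10.610383033752441), 79.36636352539062))
t 6.8667 pos [ 472.1 -256.2  197.7] jaw yaw 58.08 xdown [-5.0e-04  1.1e-03 -1.0e+00] q [-0.56 -0.08  1.45  0.    1.78 -1.57] F [0.5 0.5 0.7] T [-0.04 -0.01 -0.04] gap 31.7
tool shift mm [109.7   0.6   0.7]
```

Left wing is now along 79.4°, i.e. at the stop (plate direction about 79.5°). The right wing sits under the tool, so I'll go down, grip and turn it.

```bash
python3 -m inch '[[[0.032,0.035,0,0,0,0,0],[0.032,0.035,0,0,0,0,0],[0.032,0.025,0,0,0,0,0],[0.032,0.0135,0,0,0,0,0],[0,0,0,0,0,0,0],[0,0,0,0,0,0,0],[0,0,0,0,0,0,0],[0,0,0,0,0,0,0],[0,0,0,0,0,0,0],[0,0,0,0,0,0,0]]]'
python3 -c "
from h import *
st()"
python3 -m inch '[[[0,0,0,0,5,0,0],[0,0,0,0,5,0,0],[0,0,0,0,5,0,0],[0,0,0,0,5,0,0],[0,0,0,0,5,0,0],[0,0,0,0,5,0,0],[0,0,0,0,5,0,0],[0,0,0,0,5,0,0],[0,0,0,0,5,0,0],[0,0,0,0,5,0,0]]]'
python3 -c "
from h import *
st()"
```

```text
time: 7.7
position: [473.3, -256.8, 92.3]
tool_rot: [0.434, 1.523, -0.436]
wrist_force: [-1.2, -0.6, 6.4]
finger_gap: 0.111
t 7.7 pos [ 473.3 -256.8   92.3] jaw yaw 58.2 xdown [ 0.0033 -0.0025 -1.    ] q [-0.56 -0.06  1.62 -0.    1.58 -1.58] F [-1.2 -0.6  6.4] T [-0.11  0.21  0.05] gap 9.7
time: 8.53
position: [473.0, -257.0, 92.3]
tool_rot: [1.106, 1.267, -1.106]
wrist_force: [-3.0, -1.2, 6.4]
finger_gap: 0.112
t 8.5333 pos [ 473.  -257.    92.3] jaw yaw 7.93 xdown [ 0.0028 -0.0028 -1.    ] q [-0.56 -0.06  1.62 -0.    1.58 -0.7 ] F [-3.  -1.2  6.4] T [-0.35  0.51  0.07] gap 9.9
```

```bash
python3 -m inch '[[[0,0,0,0,5,0,0],[0,0,0,0,5,0,0],[0,0,0,0,5,0,0],[0,0,0,0,3,0,0],[0,0,0,0,2,0,0],[0,0,0,0,0,0,0]]]'
python3 -c "
from h import *
st()"
python3 -m inch '[[[0.032,0,0,0,-1.5,0,0],[0.032,0,0,0,0,0,0],[0.032,0,0,0,0,0,0],[0.032,0,0,0,0,0,0],[0.032,-0.03,0,0,0,0,0],[0.06,-0.04,0,0,0,0,0],[0.07,-0.04,0,0,0,0,0],[0.07,0,0,0,0,0,0]]]'
python3 - <<'E'
from h import *
p,d,M=shot('top','t2'); P=cloud(d,M)
for c in((472.7,-255.4),(501.9,-99)):
    k=(P[...,2]>104)&(P[...,2]<116)&(np.hypot(P[...,0]-c[0],P[...,1]-c[1])<28)
    q=P[k]; print(len(q), len(q)>20 and (q.mean(0).round(1),cv2.minAreaRect(q[:,:2].astype(np.float32))))
to(475,231,220)
E
```

```text
time: 9.03
position: [472.9, -257.0, 92.3]
tool_rot: [1.36, 1.1, -1.36]
wrist_force: [-2.8, -1.0, 7.2]
finger_gap: 0.113
t 9.0333 pos [ 472.9 -257.    92.3] jaw yaw -11.9 xdown [ 0.0024 -0.0028 -1.    ] q [-0.56 -0.06  1.62 -0.    1.58 -0.35] F [-2.8 -1.   7.2] T [-0.34  0.63  0.44] gap 9.9
time: 9.7
position: [474.6, -257.2, 209.2]
tool_rot: [1.342, 1.105, -1.334]
wrist_force: [2.0, -0.9, 1.1]
finger_gap: 0.555
22 (array([ 475.5, -247.3,  111.3]), ((475.59423828125, -247.74301147460938), (19.862037658691406, 9.481877326965332), 76.03755187988281))
38 (array([503. , -98.4, 110.6]), ((503.2564697265625, -98.26029968261719), (33.34929656982422, 10.099093437194824), 78.41485595703125))
t 9.75 pos [ 474.2 -256.9  205.5] jaw yaw -10.31 xdown [ 0.0084 -0.0051 -1.    ] q [-0.56 -0.08  1.44  0.    1.78 -0.38] F [ 0.5 -0.4 -0.5] T [-0.11  0.07 -0.02] gap 52.5
tool shift mm [ -17.   -86.4 -480.1]
```

```bash
python3 -m inch '[[[0.06,-0.0014,-0.0071,-0.0393,0,0,0],[0.06,-0.0014,-0.0071,-0.0393,0,0,0],[0.06,-0.0014,-0.0071,-0.0393,0,0,0],[0.06,-0.0014,-0.0071,-0.0393,0,0,0],[0.06,-0.0014,-0.0071,-0.0393,0,0,0],[0.06,-0.0014,-0.0071,-0.0393,0,0,0],[0.06,-0.0014,-0.0071,-0.0393,0,0,0],[0.06,-0.0014,-0.0071,-0.0393,0,0,0],[0.06,-0.0014,-0.0071,-0.0393,0,0,0],[0.06,-0.0014,-0.0071,-0.0393,0,0,0]]]'
python3 -m inch '[[[0.06,-0.0014,-0.0071,-0.0393,0,0,0],[0.06,-0.0014,-0.0071,-0.0393,0,0,0],[0.06,0,0,0,0,0,0],[0.06,0,0,0,0,0,0],[0.06,0,0,0,0,0,0],[0.06,0,0,0,0,0,0]]]'
python3 - <<'E'
from h import *
p,d,M=shot('wrist','w3'); P=cloud(d,M)
k=(P[...,2]>124)&(P[...,2]<138)&(np.hypot(P[...,0]-475,P[...,1]-231)<25)
q=P[k]; print(len(q), len(q)>20 and (q.mean(0).round(1),cv2.minEnclosingCircle(q[:,:2].astype(np.float32))))
to(475,231,80)
E
```

```text
time: 10.58
position: [472.0, 145.4, 212.5]
tool_rot: [1.34, 1.119, -1.342]
wrist_force: [1.0, -0.8, 0.8]
finger_gap: 0.686
time: 11.08
position: [472.9, 222.1, 215.8]
tool_rot: [1.34, 1.118, -1.342]
wrist_force: [-0.4, -0.1, -0.2]
finger_gap: 0.684
718 (array([474.8, 232.2, 130.5]), ((474.5339660644531, 231.58384704589844), 11.521696090698242))
t 11.1333 pos [473.  221.9 216.1] jaw yaw -10.41 xdown [-4.e-04 -5.e-04 -1.e+00] q [ 0.37 -0.12  1.45 -0.    1.81  0.56] F [ 0.2 -0.1  0.3] T [-0.06  0.08  0.02] gap 60.1
tool shift mm [136.1   0.4  -9.3]
```

View pics/w3.png

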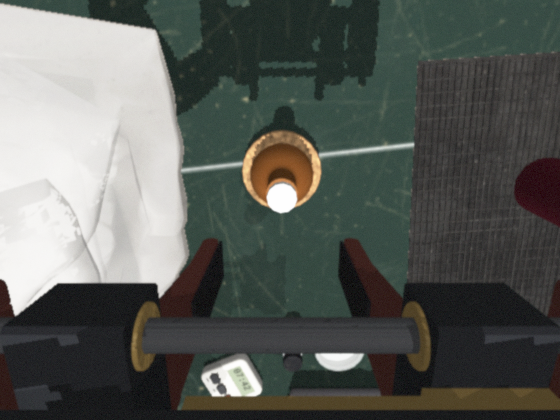

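The flask is between the fingers' lines, with its stopper at (281,197). The measured radius of 11.5 mm matches the stopper.

```bash
python3 -m inch '[[[0.06,0,0,-0.0098,0,0,0],[0.06,0.03,0,0,0,0,0],[0.06,0.03,0,0,0,0,0],[0.06,0.03,0,0,0,0,0],[0.06,0.025,0,0,0,0,0],[0.06,0.014,0,0,0,0,0],[0.06,0.006,0,0,0,0,0],[0.06,0,0,0,0,0,0]]]'
python3 -c "
from h import *
to(474.7,231.9,80)"
```

```text
time: 11.8
position: [474.0, 232.3, 79.8]
tool_rot: [1.339, 1.119, -1.344]
wrist_force: [-0.3, -0.5, -0.4]
finger_gap: 0.685
t 11.8 pos [474.  232.3  79.8] jaw yaw -10.36 xdown [-0.0027 -0.001  -1.    ] q [ 0.39 -0.08  1.66  0.    1.57  0.57] F [-0.3 -0.5 -0.4] T [-0.09  0.05 -0.03] gap 60.1
tool shift mm [-0.2  0.8  0.2]
```

```bash
python3 -m inch '[[[0,0,0,0,0,0,0],[0,0,0,0,0,0,0],[0,0,0,0,0,0,0],[0,0,0,0,0,0,0],[0,0,0,0,0,0,0],[0,0,0,0,0,0,0],[0,0,0,0,0,0,0],[0,0,0,0,0,0,0]]]'
python3 -c "
from h import *
to(474.7,231.9,80)"
python3 -m inch '[[[0,-0.01,0,0,0,0,0],[0,-0.02,0,0,0,0,0],[0,-0.025,0,0,0,0,0],[0,-0.025,0,0,0,0,0],[0,-0.025,0,0,0,0,0],[0,-0.02,0,0,0,0,0],[0,-0.015,0,0,0,0,0],[0,0,0,0,0,0,0],[0,0,0,0,0,0,0]]]'
python3 -c "
from h import *
to(487,-177,220)"
```

```text
time: 12.47
position: [475.0, 233.0, 81.9]
tool_rot: [1.341, 1.118, -1.339]
wrist_force: [1.7, -0.3, 0.9]
finger_gap: 0.277
t 12.4667 pos [475.  233.   81.9] jaw yaw -10.29 xdown [ 1.3e-03  3.0e-04 -1.0e+00] q [ 0.39 -0.08  1.65 -0.    1.57  0.57] F [ 1.7 -0.3  0.9] T [-0.06 -0.21  0.  ] gap 24.3
tool shift mm [ 1.9 -0.1  1.2]
time: 13.22
position: [474.7, 233.1, 222.2]
tool_rot: [1.341, 1.119, -1.339]
wrist_force: [-0.4, -0.2, -0.8]
finger_gap: 0.282
t 13.2167 pos [474.7 233.1 222.2] jaw yaw -10.29 xdown [ 1.2e-03  6.0e-04 -1.0e+00] q [ 0.39 -0.1   1.42  0.    1.82  0.57] F [-0.4 -0.2 -0.8] T [-0.09  0.07 -0.  ] gap 24.8
tool shift mm [  1.9  85.3 401.3]
```

```bash
python3 -m inch '[[[0,0,0.0033,0.0155,0,0,0],[0,0,0.0066,0.031,0,0,0],[0,0,0.0066,0.031,0,0,0],[0,0,0.0066,0.031,0,0,0],[0,0,0.0066,0.031,0,0,0],[0,0,0.0066,0.031,0,0,0],[0,0,0.0066,0.031,0,0,0],[0,0,0.0066,0.031,0,0,0],[0,0,0.0066,0.031,0,0,0],[0,0,0.0066,0.031,0,0,0]]]'
python3 -m inch '[[[0,0,0.0066,0.031,0,0,0],[0,0,0.0066,0.031,0,0,0],[0,0,0.0066,0.031,0,0,0],[0,0,0.0033,0.0155,0,0,0],[0,0,0,0,0,0,0],[0,0,0,0,0,0,0],[0,0,0,0,0,0,0],[0,0,0,0,0,0,0]]]'
python3 - <<'E'
from h import *
to(487,-177,220)
p,d,M=shot('wrist','w4')
shot('scene','s4')
a=cv2.imread('pics/s4.png')[120:300,280:470]; b=cv2.imread('pics/w4.png')
cv2.imwrite('pics/c4.png',np.hstack([cv2.resize(a,(443,420)),b[:, 140:480]]))
E
```

```text
time: 14.05
position: [482.7, -69.4, 219.3]
tool_rot: [1.339, 1.122, -1.343]
wrist_force: [0.7, -0.6, -1.5]
finger_gap: 0.281
time: 14.72
position: [486.9, -177.7, 220.9]
tool_rot: [1.339, 1.121, -1.34]
wrist_force: [0.5, -0.1, -1.3]
finger_gap: 0.277
t 14.7167 pos [ 486.9 -177.7  220.9] jaw yaw -10.21 xdown [-7.e-04  7.e-04 -1.e+00] q [-0.42 -0.13  1.45  0.    1.82 -0.24] F [ 0.5 -0.1 -1.3] T [-0.14  0.04 -0.06] gap 24.3
tool shift mm [ 0.9 -0.  -0.7]
```

View pics/c4.png

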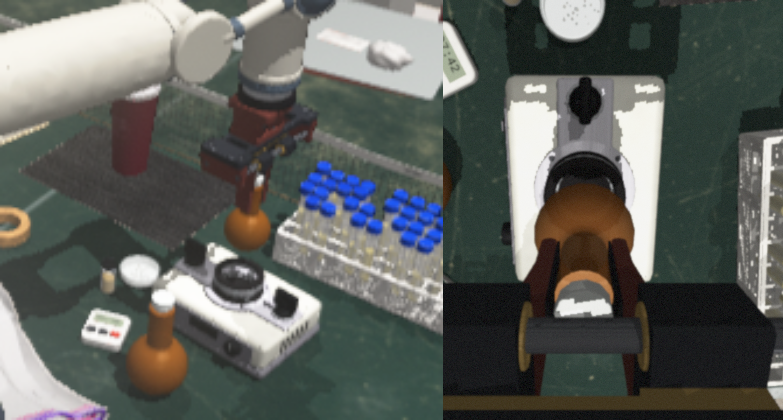

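Flask is upright over the ring, both wings are in line with the plate, and the dish and vial are untouched. Next I'll lower it.

```bash
python3 -m inch '[[[0,0.01,0,0,0,0,0],[0,0.015,0,0,0,0,0],[0,0.015,0,0,0,0,0],[0,0.01,0,0,0,0,0],[0,0.005,0,0,0,0,0],[0,0.002,0,0,0,0,0],[0,0,0,0,0,0,0],[0,0,0,0,0,0,0]]]'
python3 -c "
from h import *
to(487,-177.5,158)"
python3 -m inch '[[[0,0.002,0,0,0,0,0],[0,0.002,0,0,0,0,0],[0,0.002,0,0,0,0,0],[0,0.002,0,0,0,0,0],[0,0,0,0,0,0,0],[0,0,0,0,0,0,0]]]'
python3 -c "
from h import *
to(487,-177.5,158)"
```

```text
time: 15.48
position: [487.2, -179.0, 165.1]
tool_rot: [1.34, 1.118, -1.34]
wrist_force: [-0.2, -0.2, -1.0]
finger_gap: 0.278
t 15.4833 pos [ 487.2 -179.   165.1] jaw yaw -10.29 xdown [ 9.e-04 -4.e-04 -1.e+00] q [-0.42 -0.13  1.55 -0.    1.72 -0.24] F [-0.2 -0.2 -1. ] T [-0.06  0.09  0.02] gap 24.4
tool shift mm [ 7.1 -0.5 -1.4]
time: 15.98
position: [487.5, -178.7, 158.0]
tool_rot: [1.341, 1.117, -1.338]
wrist_force: [-1.1, 1.9, 6.7]
finger_gap: 0.279
t 15.9833 pos [ 487.5 -178.7  158. ] jaw yaw -10.27 xdown [ 2.5e-03 -2.0e-04 -1.0e+00] q [-0.42 -0.13  1.57  0.    1.71 -0.24] F [-1.1  1.9  6.7] T [ 0.38  0.22 -0.  ] gap 24.5
tool shift mm [ 0.  -0.7 -1. ]
```

```bash
python3 -m inch '[[[0,0.001,0,-0.001,0,0,0],[0,0.002,0,0,0,0,0],[0,0.002,0,0,0,0,0],[0,0.0015,0,0,0,0,0],[0,0,0,0,0,0,0],[0,0,0,0,0,0,0]]]'
python3 -c "
from h import *
to(487,-177.5,148)"
python3 -m inch '[[[0,0.0015,0,0,0,0,0],[0,0.0015,0,0,0,0,0],[0,0.001,0,0,0,0,0],[0,0,0,0,0,0,0],[0,0,0,0,0,0,0]]]'
python3 -c "
from h import *
to(487,-177.5,148)"
```

```text
time: 16.48
position: [487.8, -177.5, 152.3]
tool_rot: [1.341, 1.117, -1.337]
wrist_force: [-1.5, 3.6, 9.3]
finger_gap: 0.28
t 16.4833 pos [ 487.8 -177.5  152.3] jaw yaw -10.26 xdown [ 0.003 -0.    -1.   ] q [-0.42 -0.13  1.58  0.    1.7  -0.24] F [-1.5  3.6  9.3] T [0.6  0.49 0.02] gap 24.6
tool shift mm [ 4.3 -0.8  0.2]
time: 16.9
position: [487.9, -177.2, 150.1]
tool_rot: [1.342, 1.116, -1.336]
wrist_force: [-4.9, 6.3, 14.9]
finger_gap: 0.281
t 16.9 pos [ 487.9 -177.2  150.1] jaw yaw -10.25 xdown [ 4.3e-03 -1.0e-04 -1.0e+00] q [-0.42 -0.13  1.58  0.    1.69 -0.24] F [-4.9  6.3 14.9] T [ 0.98  1.02 -0.06] gap 24.7
tool shift mm [ 2.1 -0.8  0.5]
```

```bash
python3 -m inch '[[[0,0,-0.0007,-0.0007,0,0,0],[0,0,-0.0006,-0.0006,0,0,0],[0,0,0,0,0,0,0],[0,0,0,0,0,0,0]]]'
python3 - <<'E'
from h import *
to(487,-177.5,148)
p,d,M=shot('wrist','w5');P=cloud(d,M)
shot('scene','s5');z=np.load('pics/s5.npz');Q=cloud(z['d'],dict(camera_matrix=z['K'],pose=z['T']))
for A,c in((P,p),(Q,z['p'])):
    r=np.hypot(A[...,0]-487,A[...,1]+177.5); k=(r>29)&(r<37)&(A[...,2]>80)&(A[...,2]<108)&(c.max(2)<80)
    print('ring z',k.sum(),np.percentile(A[k][:,2],[10,50,75,90,97]).round(1) if k.sum() else '')
    # amber ball sphere fit
    h=c.astype(int); a=(h[...,0]>h[...,2]*2)&(h[...,0]>50)&(r<40)&(A[...,2]>95)&(A[...,2]<133)
    q=A[a]
    if len(q)>50:
        from scipy.optimize import least_squares
        f=least_squares(lambda x:np.linalg.norm(q-x,axis=1)-32,[487,-177,107],loss='soft_l1'); print('ball',len(q),f.x.round(1),np.median(abs(f.fun)).round(2))
a=cv2.imread('pics/s5.png')[150:270,320:440]; b=cv2.imread('pics/w5.png')
cv2.imwrite('pics/c5.png',np.hstack([cv2.resize(a,(420,420),interpolation=2),b[:, 140:480]]))
E
```

```text
time: 17.23
position: [487.3, -176.2, 149.1]
tool_rot: [1.342, 1.115, -1.336]
wrist_force: [-0.4, 2.6, 10.4]
finger_gap: 0.278
t 17.2333 pos [ 487.3 -176.2  149.1] jaw yaw -10.26 xdown [ 0.005 -0.001 -1.   ] q [-0.41 -0.14  1.59  0.    1.69 -0.23] F [-0.4  2.6 10.4] T [0.46 0.22 0.02] gap 24.4
tool shift mm [ 1.1 -0.1  1.3]
ring z 1494 [ 88.1  91.7  92.5  93.2 105.5]
ball 3322 [ 486.9 -178.1  107.8] 0.26
ring z 76 [ 87.3  91.8  93.9  99.3 106.1]
ball 172 [ 488.2 -178.2  107.7] 1.94
```

View pics/c5.png

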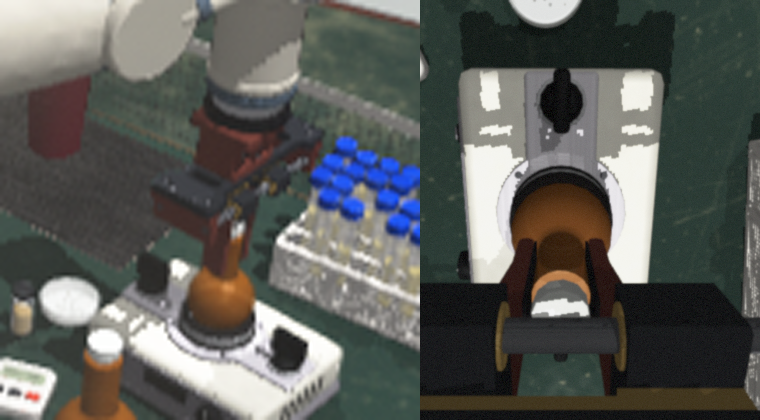

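Ring top measures about 92.5 mm, roughly 9.5 mm down. The ball centre is at z 107.8, where 107 is expected fully pressed, and it is centred. I'll add a little push for margin, hold it, and hand in.

```bash
python3 -m inch '[[[0,0.001,0,0,0,0,0],[0,0,0,0,0,0,0],[0,0,0,0,0,0,0],[0,0,0,0,0,0,0],[0,0,0,0,0,0,0],[0,0,0,0,0,0,0],[0,0,0,0,0,0,0],[0,0,0,0,0,0,0],[0,0,0,0,0,0,0]]]'
python3 - <<'E'
from h import *
s,R=st()
p,d,M=shot('wrist','w6');A=cloud(d,M)
r=np.hypot(A[...,0]-487,A[...,1]+177.5); k=(r>29)&(r<37)&(A[...,2]>80)&(A[...,2]<108)&(p.max(2)<80)
z=np.percentile(A[k][:,2],[50,75]); print('ring z',z)
for c in((501.9,-99),):
    k=(A[...,2]>104)&(A[...,2]<116)&(np.hypot(A[...,0]-c[0],A[...,1]-c[1])<28);print(cv2.minAreaRect(A[k][:,:2].astype(np.float32)))
if z[1]<94 and s['wrist_force'][2]>9: print(job_done())
E
```

```text
time: 18.08
position: [487.4, -176.3, 149.0]
tool_rot: [1.342, 1.114, -1.336]
wrist_force: [-2.9, 3.9, 14.0]
finger_gap: 0.278
t 18.0833 pos [ 487.4 -176.3  149. ] jaw yaw -10.26 xdown [ 0.0057 -0.0013 -1.    ] q [-0.41 -0.14  1.59  0.    1.69 -0.23] F [-2.9  3.9 14. ] T [0.58 0.51 0.  ] gap 24.4
ring z [91.75450892 92.55489163]
((501.5968322753906, -98.88389587402344), (35.7103385925293, 9.644762992858887), 79.44650268554688)
the job is handed in; nothing more can be done
None
```

I turned both clamp knobs clockwise to their stops. I then moved the smallest flask from its cork ring into the sprung ring and pressed it down. I handed the job in at about 18 s with the grip and push still held. `job_done()` gives no verdict, so the checks below are mine.

- **Clamps:** The wrist torque rose to 0.44 N m at the end of both turns, which indicates the stops. The left wing measured 79.4° just before hand-in, against about 79.5° for the plate. The right wing was out of the last wrist view. It rests on the torque reading and a partly hidden top view after release, which gave 76° from few points, about 3.5° off the plate line and inside the 0.13 rad (7.4°) allowed.
- **Press:** The ring's top edge was at about 92.5 mm, or roughly 9.5 mm down. The wrist force was 14 N, and pushing 1 mm further raised the force without lowering the ring, so it is on its bottom stop.
- **Flask:** The ball centre was within about 1 mm of the estimated ring centre. The flask leaned about 2.7° by the finger and ball positions. A sideways force of about 5 N remained.
- **Dish and vial:** I did not measure them again, but they look unmoved in the last pictures and nothing went near them.

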